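# Tare the precision balance under its empty dish

### The arm

A 7-joint arm with a two-finger parallel gripper is mounted at the origin on the work surface. World frame = base frame: x ahead of the robot, y to its left, z up, the work surface at z = 0. Lengths are in m, angles in degrees, forces in N, time in s.
With the tool pointing down it reaches from about 0.35 to 0.9 m from the base axis. Payload 19.9 kg.
Tool frame: the origin (TCP) lies at the very end of the fingers, on their centre line; the grasp point (between the pads) lies 19 mm behind it (arm.grip_depth is the distance from the TCP to the grasp point, in m); y points along the fingers, x is the direction in which the jaws open and shut, and the axes are right-handed (so a half turn about y gives the same grasp; the last joint's range is limited). The gripper opens to 94 mm and grips with 3 to 60 N. Pads are 16 mm wide; open, the fingers measure 119 mm over their backs; the gripper's body (75 mm by 177 mm) begins 78 mm behind the grasp point.
Start: joints at [-69.929, 23.915, -0.59, 92.452, 0.269, 63.638, -3.037], TCP at [0.239, 0.578, 0.205] pointing down, gripper open.
Joint ranges: [-161.28, 161.28], [-22.2, 115.67], [-73.04, 71.86], [3.21, 147.25], [-68.34, 248.33], [10.77, 114.83], [-161.83, 161.83]. Speed limits (degrees/s): [108.29, 108.29, 136.94, 136.94, 172.46, 172.46, 172.46].

### API

Orientations are given as a 3x3 rotation matrix whose columns are the frame's x, y, z axes.
In Python, from rig import arm, sensors, imaging, job_done gives the robot as it stands. Calls block until the motion is done:
- arm.move_ptp(position, orientation): joint-space move of the TCP to a pose.
- arm.move_l(position, attitude=None, vel=0.15, stop_force=None): straight line of the TCP; attitude=None keeps the orientation; vel is the mean speed in m/s. With stop_force (N) it stops when the force on the tool has changed by that much, and returns True; else False.
- arm.move_joints(angles): joint-space move.
- arm.grip(opening): opening from 0.0 (shut) to 1.0 (fully open); the grip force is fixed at half the most; returns when the fingers have stopped.
- arm.wait(seconds).
- arm.inverse_kinematics(position, orientation): joint angles nearest the present ones, or None.
- sensors.read_state(): the state.
- imaging.camera(name): name is "scene" or "side" or "wrist"; returns a dict with "pixels" (420x560x3 uint8, red, green, blue), "depth" (420x560 float32, m along the optical axis (not along the pixel's ray), 0 where there is no reading), "fx", "fy", "cx", "cy" (pixels), "origin" and "orientation" of the camera in the world; the wrist camera has in their place "mount" (4x4, takes a point from camera to tool coordinates, whose origin is the TCP and whose axes are the tool frame's). Camera axes: x right, y down, z forward; pixel columns grow to the right and rows downward; lengths in m; the calibration is good to about 2 mm. A picture is of the moment at which its call begins: read the wrist's pose just before it.
A pose or a line that the arm cannot do raises arm.Unreachable and nothing moves.
- job_done(): hands the job in, once; it reports no verdict.
The state is a dict: "t": time; "qpos": joint angles; "qvel": joint speeds; "tau": joint torques, N m; "ee_pos": TCP position; "orientation": TCP orientation; "force": force on the tool from outside, world axes, zero at the start; "ft_torque": the same for the moment, N m; "grip_width": opening from 0.0 (shut) to 1.0 (fully open).
Only numpy, scipy, OpenCV 4.12 (cv2) and the standard library are available. Lean on these libraries where they do the work, as an engineer would, in place of code of your own. Each camera call takes 0.05 s, during which the arm holds its last target. There are 200 camera calls.

### The job

Tare the balance that has the empty porcelain dish on its pan: with a fingertip gently push the knob on its draught-shield lid until the lid is fully shut, and only then press its tare key lightly (the long key at the right-hand end of its row of four, seen from the robot), let it come up again and withdraw clear. Nothing is to be pinched or lifted; press none of the other keys, and leave the dish, the second balance with the rock on its pan, and the things lying between the balances as they are.

Things in the scene. Friction and masses are not known exactly. Their poses are not given: they have to be found in the camera images.
- dishbal: Balance to tare, with the dish; fixed, left or right of the middle. Base 270 (x) by 190 mm (y). Origin: centre of underside on the bench; x away from the operator (keys at -x, facing the robot), y to the operator's left; yaw within 0.15 rad. Black console top z = 50 mm; behind it a clear draught shield, x -40 to 120, y +-80, top with lid z = 156. Pan 104 mm across at x = 40, top z = 69
- dishbal_lid (a joint): Opening of the clear sliding lid on that shield, m: 0 = fully shut (lid's front edge over the shield's front wall; rigid stop), 0.07 = fully open. It slides level along the balance's x: to open, away from the robot; to shut, towards the robot. About 1 N of friction; stays where it is left. Starts 0.035 to 0.062 open
- dishbal_knob (a point): Centre of the top of that lid's knob, 173.5 mm above the bench: an upright black cylinder 18 mm across and 18 mm tall on the lid, mid-width, 22 mm behind the lid's front edge; travels with the lid (a thin 24 mm collar at its foot is only for looks). The lid behind it is flat for 120 mm. Site axes as the balance's
- dishbal_tare_top (a point): Centre of the top of the tare key of the balance to tare: grey, 20 (x) by 36 mm (y), the long key at the right-hand end of the row (x = -116, y = -64 mm in the balance's frame). Top 56 mm above the bench, 6 mm proud of the console; 25 mm of bare console to the next key; shield's front wall 76 mm behind it
- dishbal_tare (a joint): Tare key's travel in m: 0 = up, 0.004 = fully down. Sprung: starts to move at 1.5 N, down at 3.5 N, then a rigid stop; returns by itself. It counts as pressed beyond 0.0025.
- dishbal_power (a joint): Travel (m, 0 up, 0.004 down) of the on/off key of the balance to tare: grey, 20 by 22 mm, in the same row as the tare key, centre at y = 72 mm in the balance's frame. Must not be pressed.
- dishbal_mode (a joint): Travel (m, 0 up, 0.004 down) of the mode key of the balance to tare: grey, 20 by 22 mm, in the same row as the tare key, centre at y = 32 mm in the balance's frame. Must not be pressed.
- dishbal_print (a joint): Travel (m, 0 up, 0.004 down) of the print key of the balance to tare: grey, 20 by 22 mm, in the same row as the tare key, centre at y = -8 mm in the balance's frame. Must not be pressed.
- dish: Empty white porcelain evaporating dish, 78 mm across the rim, 28 mm high, 60 g, loose on the pan of the balance to tare, inside its shield. Origin under its foot, z up. Leave it.
- rockbal: The second balance, the same model in every part (frame and sizes as dishbal, four keys, shield and sliding lid), with a rock on its pan; on the other side of the middle. In use by others: touch no part of it.
- rockbal_knob (a point): Centre of the top of the knob on the second balance's lid (its lid may stand anywhere from shut to 60 mm open). Leave it.
- rockbal_power (a joint): Travel (m, 0 up, 0.004 down) of the on/off key of the second balance. Must not be pressed.
- rockbal_mode (a joint): Travel (m, 0 up, 0.004 down) of the mode key of the second balance. Must not be pressed.
- rockbal_print (a joint): Travel (m, 0 up, 0.004 down) of the print key of the second balance. Must not be pressed.
- rockbal_tare (a joint): Travel (m, 0 up, 0.004 down) of the tare key of the second balance. Must not be pressed.
- sample: Pink rock, 48 mm across, 34 mm high, loose on the second balance's pan. Origin under its centre. Leave it.
- stone: Grey stone, 48 mm across, 36 mm high, loose on the bench between the two balances. Origin under its centre.
- weight: Brass calibration weight with a head, 26 mm across, 42 mm high, loose on the bench between the balances. Origin under its centre.
- spatula: Steel spoon, 150 mm long, lying on the bench between the balances' fronts, roughly along x.
Not all that is in view belongs to the job. What is shaped like the dish but yellow is not meant.

How it is judged:
By the outcome, as a careful person would: the job done as asked, in the order asked, and still so for the second after the job is handed in, with the robot touching nothing.
It also fails if it takes over 42 s, if anything falls off the work surface, if the arm or the gripper's body presses on something with over 40 N, if the wrist force passes 120 N, or if a joint passes its speed limit or range.

## Working session

There is one attempt and no reset: what is moved stays moved. The work goes in short steps, each a Python script; the robot and the scene stay as the last script left them, time stands still between calls to the robot, and variables do not carry over. Pictures are saved under pics/ and viewed, about 8 in all and at most 12, crops included, and the job is handed in when it is done.

```bash
mkdir -p pics
cat > h.py <<'E'
import numpy as np, cv2
from rig import arm, sensors, imaging, job_done
def shot(n,save=None):
    s=sensors.read_state(); c=imaging.camera(n)
    if 'mount' in c:
        T=np.eye(4);T[:3,:3]=np.array(s['orientation']);T[:3,3]=s['ee_pos']
        W=T@np.array(c['mount']); c['origin']=W[:3,3]; c['orientation']=W[:3,:3]
    if save: cv2.imwrite('pics/'+save,c['pixels'][:,:,::-1])
    return c
def ray(c,u,v,z):
    d=np.array(c['orientation'])@np.array([(u-c['cx'])/c['fx'],(v-c['cy'])/c['fy'],1])
    o=np.array(c['origin']); return o+d*(z-o[2])/d[2]
def proj(c,p):
    q=np.array(c['orientation']).T@(np.array(p)-c['origin']); return c['fx']*q[0]/q[2]+c['cx'],c['fy']*q[1]/q[2]+c['cy']
E
python3 - <<'E'
from h import *
import pickle
for n in('scene','side'):
    c=shot(n,n+'.png'); pickle.dump(c,open(n+'.pkl','wb')); print(n,c['origin'],c['orientation'],c['fx'])
s=sensors.read_state();print(s['t'],s['orientation'],s['grip_width'])
E
```

```text
scene [1.19502098 0.2194467  1.26962611] [[-0.279709    0.83343545 -0.4766007 ]
 [ 0.96007087  0.24013081 -0.14353092]
 [-0.00517725 -0.49771734 -0.86732384]] 505.08153358844106
side [ 0.05681134 -0.58762637  0.78045889] [[ 0.77723948 -0.40065228  0.4851562 ]
 [-0.62919444 -0.49934947  0.59562107]
 [ 0.00362555 -0.7681978  -0.64020231]] 463.5873631252736
0.1 [[ 3.81831758e-01 -3.60484921e-04 -9.24231778e-01]
 [ 9.24231160e-01 -1.07119807e-03  3.81831920e-01]
 [-1.12767994e-03 -9.99999361e-01 -7.58460434e-05]] 0.9968402276431573
```

View pics/scene.png

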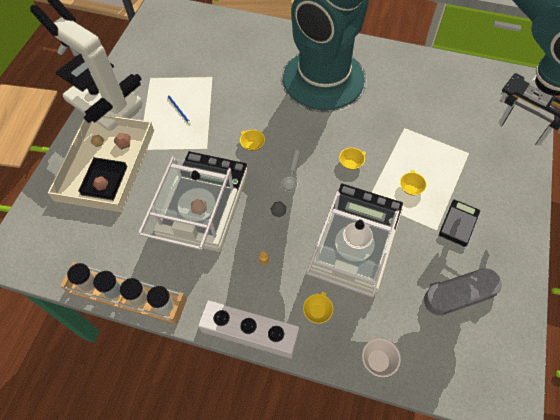

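View pics/side.png

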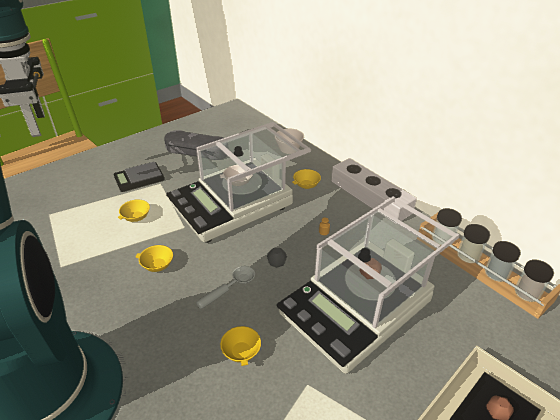

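The scene view shows two balances: one with the white dish (scene 358,235; side 240,180) and one with the rock (scene 198,205; side 370,270). Candidates for the knob are the dish balance's (scene ~360,226; side ~238,152) and the rock balance's (scene ~196,176; side ~365,255). Candidates for the tare key are the left end of the dish balance's row in the scene view (~348,190) and its other keys up to ~398. The yellow cups at (352,158), (413,183), (318,308) and (252,140) and the white bowl at (381,358) are decoys. I choose the balance at scene (358,235) and will check it close up.

Run:
```python
import cv2,numpy as np
a=cv2.imread('pics/scene.png')[175:300,300:410]; b=cv2.imread('pics/side.png')[115:245,160:300]
r=lambda i:cv2.resize(i,(400,int(400*i.shape[0]/i.shape[1])),interpolation=cv2.INTER_CUBIC)
a,b=r(a),r(b);h=min(len(a),len(b));cv2.imwrite('pics/crop1.png',np.hstack([a[:h],b[:h]]))
print(a.shape,b.shape)
```

```text
(454, 400, 3) (371, 400, 3)
```

View pics/crop1.png

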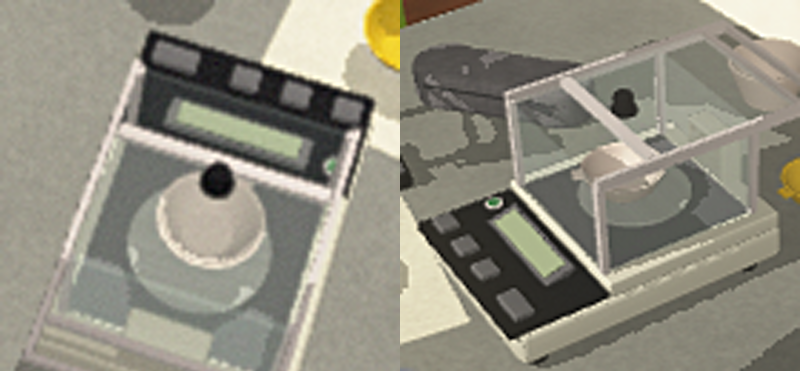

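The crop confirms it: white dish on the pan, lid part open, knob at scene (360,223), and the long tare key at scene (348,190), side (200,221). I'll now measure it.

Run:
```python
import pickle
from h import *
S=pickle.load(open('scene.pkl','rb'));D=pickle.load(open('side.pkl','rb'))
sc=lambda x,y:(300+x/3.636,175+y/3.636); sd=lambda x,y:(160+(x-400)/2.857,115+y/2.857)
ks=[(176,55),(247,79),(295,95),(348,108)]; kd=[(515,303),(485,268),(464,244),(445,222)]
ly=np.array([-64,-8,32,72])/1e3
for c,f,k in((S,sc,ks),(D,sd,kd)):
    P=np.array([ray(c,*f(*p),.056) for p in k])[:,:2]
    # rigid fit: p = o + R(yaw) (-.116, ly)
    L=np.c_[np.full(4,-.116),ly]; A=L-L.mean(0);B=P-P.mean(0)
    yaw=np.arctan2((A[:,0]*B[:,1]-A[:,1]*B[:,0]).sum(),(A*B).sum())
    R=np.array([[np.cos(yaw),-np.sin(yaw)],[np.sin(yaw),np.cos(yaw)]]);o=P.mean(0)-R@L.mean(0)
    print('yaw',yaw,'o',o,'res',((L@R.T+o)-P).round(4).tolist(),'tare',P[0])
    kp=(218,172) if c is S else (624,95)
    K=ray(c,*f(*kp),.1735)[:2]; print('knob',K,'local',R.T@(K-o))
```

```text
yaw -0.07620040522919995 o [0.56494643 0.23575325] res [[0.0009, -0.0], [-0.0008, -0.001], [-0.0015, 0.0009], [0.0014, 0.0001]] tare [0.44352346 0.18077355]
knob [0.59818868 0.2317187 ] local [ 0.03345292 -0.00149221]
yaw -0.0722534771649905 o [0.56094684 0.22888961] res [[0.0, -0.0004], [-0.0001, -0.0], [0.0, -0.0005], [0.0001, 0.001]] tare [0.44059825 0.17387254]
knob [0.59477246 0.22463397] local [ 0.03404458 -0.00180265]
```

```bash
cat >> h.py <<'E'
def att(yaw):
    x=np.array([-np.sin(yaw),np.cos(yaw),0]); y=np.array([0,0,-1.]); return np.c_[x,y,np.cross(x,y)]
E
python3 - <<'E'
from h import *
import pickle
arm.grip(0.0)
p=np.array(sensors.read_state()['ee_pos']); 
arm.move_l([p[0],p[1],.36],vel=.3)
arm.move_ptp([.54,.22,.36],att(-.074))
c=shot('wrist','w1.png');pickle.dump(c,open('w1.pkl','wb'))
s=sensors.read_state();print(s['t'],s['ee_pos'],s['qpos'],s['grip_width'],c['origin'],c['orientation'],c['fx'])
for q in ([.444,.177,.056],[.596,.228,.1735]): print(proj(c,q))
E
```

```text
3.9417 [0.53959332 0.22112478 0.35981702] [-36.95058403  13.95974561  14.51090458  86.73007264  -3.53510715
  79.77360367  63.62183481] 0.0018724140156348766 [0.46261331 0.22644523 0.5399361 ] [[ 0.07307608  0.96139324  0.26529781]
 [ 0.99732535 -0.07082405 -0.01805846]
 [ 0.00142819  0.26590787 -0.96399739]] 296.81404605885484
(np.float64(244.4867783310504), np.float64(121.64768563570867))
(np.float64(285.6822932750039), np.float64(236.91399522394974))
```

View pics/w1.png

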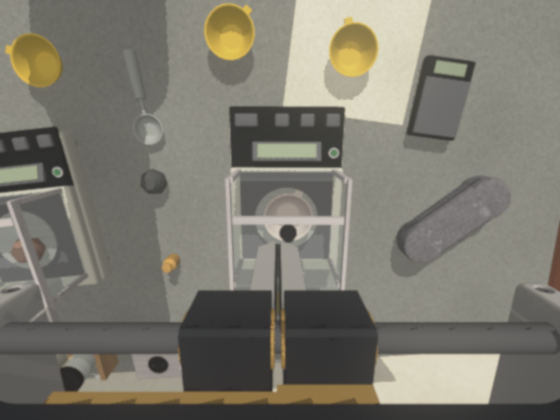

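The wrist view shows the tare key at about (245,120), the knob at (288,233) and the fingertips at about (278,245). I'll locate them precisely with masks.

Run:
```python
from h import *
import pickle
c=pickle.load(open('w1.pkl','rb'));g=cv2.cvtColor(c['pixels'],cv2.COLOR_RGB2GRAY)
x0,y0=226,105
m=(g[y0:130,x0:350]>60).astype('uint8')
n,_,st,ce=cv2.connectedComponentsWithStats(m)
K=[]
for i in range(1,n):
    if 60<st[i,4]<500 and st[i,0]>0 and st[i,1]>0: print(st[i],ce[i]+[x0,y0]);K.append(ce[i]+[x0,y0])
P=np.array([ray(c,*k,.056)[:2] for k in sorted(K,key=lambda k:k[0])]);print(P)
d=P[-1]-P[0];yaw=np.arctan2(-d[0],d[1]);print('yaw',yaw,'len',np.linalg.norm(d))
m=(g[220:246,275:302]<50).astype('uint8');n,_,st,ce=cv2.connectedComponentsWithStats(m)
print([(st[i].tolist(),(ce[i]+[275,220]).tolist()) for i in range(1,n)])
k=ray(c,288,234,.1735)[:2];R=np.array([[np.cos(yaw),-np.sin(yaw)],[np.sin(yaw),np.cos(yaw)]])
o=P[0]-R@[-.116,-.064];print('o',o,'knob',k,'local',R.T@(k-o))
cv2.imwrite('pics/w1c.png',cv2.resize(c['pixels'][95:265,210:370,::-1],None,fx=3.5,fy=3.5,interpolation=cv2.INTER_CUBIC))
print(proj(c,[*sensors.read_state()['ee_pos']]))
```

```text
[  7   6  26  17 397] [245.68010076 119.22418136]
[[0.44055123 0.17921951]]
yaw -0.0 len 0.0
[]
o [0.55655123 0.24321951] knob [0.59219668 0.2312832 ] local [ 0.03564545 -0.01193632]
(np.float64(277.547321445645), np.float64(253.97064323842315))
```

View pics/w1c.png

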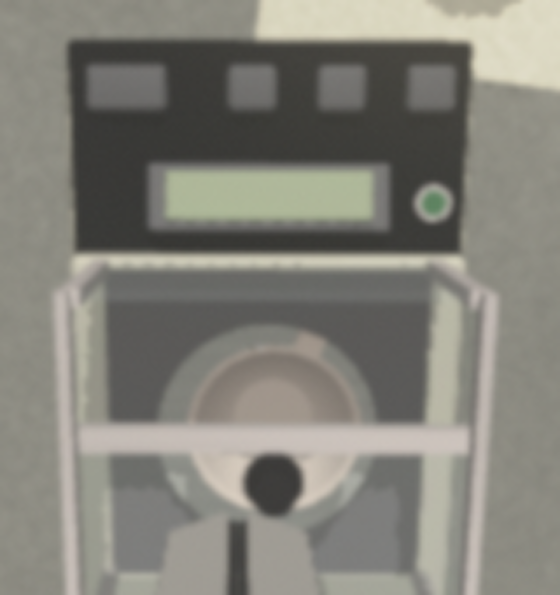

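Averaging the three views puts the tare key at about (0.4415, 0.1787), the knob at about (0.595, 0.231) and the yaw at -0.074. Next I'll go behind the knob and push.

Run:
```python
from h import *
import pickle
yaw=-.074;u=np.array([np.cos(yaw),np.sin(yaw),0]);k=np.array([.595,.231,0])
z=lambda h:np.array([0,0,h])
b=k+u*.031
arm.move_ptp(b+z(.215),att(yaw))
print('down',arm.move_l(b+z(.1635),vel=.08,stop_force=2.5))
s=sensors.read_state();print(s['t'],s['ee_pos'],s['force'])
print('push',arm.move_l(b-u*.095+z(.1635),vel=.04,stop_force=4))
s=sensors.read_state();f=s['force'];p=np.array(s['ee_pos']);print(s['t'],p,f,'travel',(b-p)@u)
c=shot('side');pickle.dump(c,open('s2.pkl','wb'))
a=c['pixels'][95:245,150:310,::-1]
w=shot('wrist');b=w['pixels'][95:265,200:360,::-1]
r=lambda i:cv2.resize(i,(400,400),interpolation=cv2.INTER_CUBIC)
cv2.imwrite('pics/p2.png',np.hstack([r(a),r(b)]))
```

```text
down False
5.45 [0.62613631 0.2287631  0.16378523] [0.47744639 0.25531516 0.60834684]
push True
6.9583 [0.56247387 0.23347483 0.16368515] [ 4.87413744 -0.05973068 -0.27438013] travel 0.06362008594988867
```

View pics/p2.png

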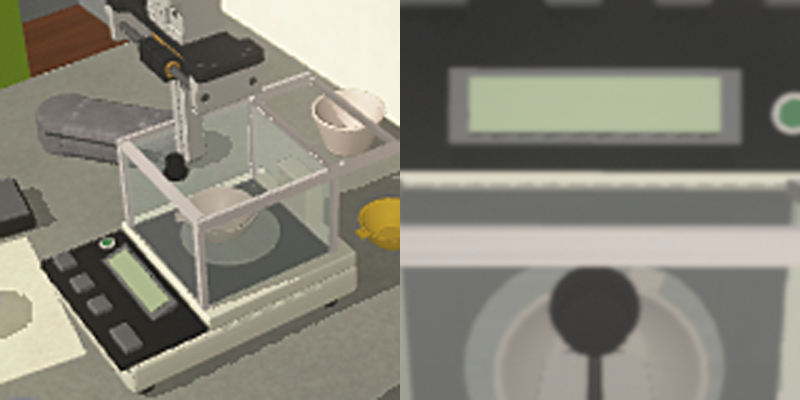

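The lid looks shut, with its bar over the front wall at side-crop (160,180). I'll confirm with a slightly firmer push, then back off, rise and look over the key.

Run:
```python
from h import *
import pickle
yaw=-.074;u=np.array([np.cos(yaw),np.sin(yaw),0])
p=np.array(sensors.read_state()['ee_pos'])
print(arm.move_l(p-u*.012,vel=.02,stop_force=5))
s=sensors.read_state();q=np.array(s['ee_pos']);print(s['t'],s['force'],'extra',(p-q)@u)
arm.move_l(q+u*.018,vel=.06)
arm.move_l(q+u*.018+[0,0,.06],vel=.15)
t=np.array([.4415,.1787,0])
arm.move_ptp(t+[0,0,.19],att(yaw))
s=sensors.read_state();c=shot('wrist','w3.png');pickle.dump(c,open('w3.pkl','wb'))
print(s['t'],s['ee_pos'],s['force'],'pred key',proj(c,t+[0,0,.056]),'tip',proj(c,s['ee_pos']))
d=shot('side');e=shot('scene')
r=lambda i:cv2.resize(i[:,:,::-1],(400,400),interpolation=cv2.INTER_CUBIC)
cv2.imwrite('pics/p3.png',np.hstack([r(c['pixels'][70:330,150:410]),r(e['pixels'][165:300,290:425])]))
```

```text
True
7.2833 [3.37566796 0.54270117 1.18986626] extra -5.941865762800503e-05
8.9417 [0.44129223 0.17873153 0.18966928] [0.67071833 1.30778977 1.04897757] pred key (np.float64(277.28938177813694), np.float64(205.30499120725975)) tip (np.float64(277.46748596572974), np.float64(253.91829764117713))
```

View pics/p3.png

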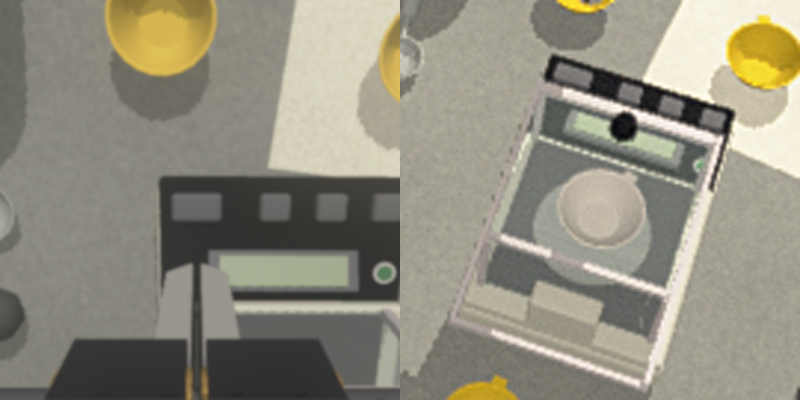

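The key is at wrist (278,204.6) against a prediction of (277.3,205.3), so the fingertip is centred over it. The scene view shows the lid's front bar over the shield's front wall, so it is shut. Next is the press.

Run:
```python
from h import *
yaw=-.074
t=np.array([.4415,.1787,0])
print(arm.move_l(t+[0,0,.066],vel=.12,stop_force=6)); arm.wait(.2)
s0=sensors.read_state();print(s0['t'],s0['ee_pos'],s0['force'])
print('press',arm.move_l(t+[0,0,.049],vel=.012,stop_force=4.5))
s=sensors.read_state();print(s['t'],s['ee_pos'],s['force']-np.array(s0['force']))
arm.wait(.2)
s=sensors.read_state();print(s['ee_pos'],s['force']-np.array(s0['force']))
```

```text
False
10.475 [0.44171188 0.17886674 0.06643853] [ 0.34468787  0.26824676 -0.77724798]
press True
11.5333 [0.44150947 0.1786809  0.05219966] [-2.18076993 -0.51130525  9.65612849]
[0.44152097 0.17868602 0.05221619] [-0.86282114 -0.36731829  8.64304683]
```

The key bottomed out at z = 52.2 mm, which is the full 4 mm, at about 9 N. Withdrawing now.

Run:
```python
from h import *
t=np.array([.4415,.1787,0])
arm.move_l(t+[0,0,.075],vel=.04)
arm.move_l(t+[0,0,.22],vel=.15)
arm.move_l([.36,.19,.30],vel=.15); arm.wait(.3)
s=sensors.read_state();print(s['t'],s['ee_pos'],s['force'])
e=shot('scene');d=shot('side')
r=lambda i:cv2.resize(i[:,:,::-1],(400,400),interpolation=cv2.INTER_CUBIC)
cv2.imwrite('pics/p4.png',np.hstack([r(d['pixels'][95:255,150:310]),r(e['pixels'][120:320,225:425])]))
```

```text
14.7917 [0.3601274  0.18986973 0.29964044] [ 0.06377415  0.20734501 -0.2371826 ]
```

View pics/p4.png

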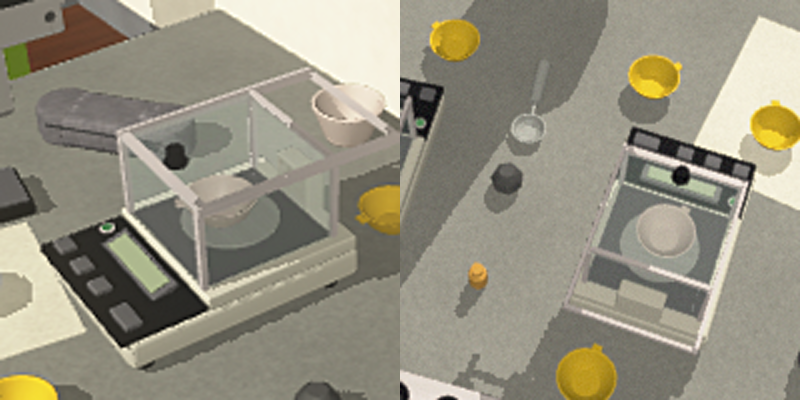

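The lid is shut with its bar over the front wall (side-crop 160,170). The tare key is back up at side-crop (125,316). The dish, stone, weight and spatula are unmoved.

```bash
python3 -c "
from h import *
job_done()"
```

```text
the job is handed in; nothing more can be done
```

The balance with the dish is tared, and I handed the job in at about 15 s of the 42 s allowed.

- **Lid:** I pushed the knob from behind with the closed fingertips until the lid hit its stop at about 5 N. A second push moved it no further, and the pictures show the lid's front bar over the shield's front wall.
- **Tare key:** I then pressed it to the bottom of its travel (tip at z = 52.2 mm, about the full 4 mm) and withdrew. It appears to be up again, judged from the picture only. The press peaked at about 9.7 N, above the 4.5 N stop I had set, because the tool overran slightly onto the key's rigid stop.
- **Final checks:** the force on the tool was near zero. The dish, stone, weight and spatula look unmoved. The arm did not go near the second balance, but my last picture shows only its edge.
- **Disagreement between views:** the two fixed cameras differed by about 7 mm in y on the balance's position. I averaged them with a wrist-camera view, and a closer wrist view over the key agreed to within 1 pixel.

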